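# Snap the cap onto a lens barrel in the two-lever hand press

## Robot

A 7-joint arm with a two-finger parallel gripper is mounted at the origin on the work surface. World frame = base frame: x ahead of the robot, y to its left, z up, the work surface at z = 0. Lengths are in m, angles in degrees, forces in N, time in s.
With the tool pointing down it reaches from about 0.35 to 0.9 m from the base axis. Payload 7.2 kg.
Tool frame: the origin (TCP) lies midway between the tips of the shut fingers; the grasp point (between the pads) lies 19 mm behind it (manip.grip_depth is the distance from the TCP to the grasp point, in m); z points along the fingers, y is the line along which they close (so a half turn about z gives the same grasp; the last joint's range is limited). The gripper opens to 85 mm and grips with 20 to 120 N. Pads are 22 mm wide; open, the fingers measure 114 mm over their backs; the gripper's body (76 mm by 85 mm) begins 54 mm behind the grasp point. The pads swing forward as they close: fully open they stand 13 mm farther back than shut.
Start: joints at [-76.559, 23.554, -0.728, 91.456, 0.321, 64.991, -4.71], TCP at [0.186, 0.597, 0.231] pointing down, gripper open.
Joint ranges: [-169.25, 169.25], [-16.82, 113.86], [-84.01, 82.57], [7.8, 145.47], [-59.2, 239.2], [7.22, 106.19], [-163.78, 163.78]. Speed limits (degrees/s): [136.94, 136.94, 172.46, 172.46, 180, 180, 180].

## Interface

Orientations are given as [roll, pitch, yaw] about the fixed x, y, z axes, in that order (R = Rz(yaw) Ry(pitch) Rx(roll)).
In Python, from station import manip gives the robot as it stands.
- The arm moves only by the tool carry_out, never from a script. Its argument "increments" is a list of rows, each a list of 5 numbers: the shift along the tool's x, y, z in mm, then the turn about the tool's z in rad, then the finger opening in mm, from 0 to 85.4. A call has 1 to 12 rows; each row is the pose to reach, as a shift and turn from the pose commanded when the call began, along the tool's axes at that moment; what a row does not reach only later rows make up. A row lasts 1/8 s, in which the tool goes at most 62.5 mm and 10.7 degrees, less where a joint would pass 70% of its speed; a pose out of reach is approached as far as the arm can. A call with a gripper value outside its range is refused whole. The fingers move at their own pace and stop on an object; the grip force is fixed at half the most. Time passes only in rows, so rows that repeat a pose let the fingers close. It gives the time, the measured TCP pose, the force, the opening and the grip force at its end, in the units of the state.
- manip.get_obs(): the state, without advancing time (a new reading comes with each control period).
- manip.get_image(name): name is "scene" or "top" or "wrist"; returns a dict with "color" (400x640x3 uint8, red, green, blue), "fx", "fy", "cx", "cy" (pixels), "rvec" (rotation vector, rad) and "tvec" (3), from world to camera coordinates, as OpenCV has them. Camera axes: x right, y down, z forward; pixel columns grow to the right and rows downward; lengths in m; the calibration is good to about 2 mm. A picture is of the moment at which its call begins. There is no depth.
- manip.sign_off(): hands the job in; it is judged then, once.
The state is a dict: "time": time; "joints": joint angles; "joint_vel": joint speeds; "joint_torque": joint torques, N m; "tool_pos": TCP position; "ee_rot": TCP orientation; "force": force on the tool from outside, world axes, zero at the start; "wrist_torque": the same for the moment, N m; "grip_width": finger opening in m; "gripper_force": force on a finger pad.
Only numpy, scipy, OpenCV 4.12 (cv2) and the standard library are available. Lean on these libraries where they do the work, as an engineer would, in place of code of your own. Each camera call takes 0.05 s, during which the arm holds its last target. There are 200 camera calls.

## Task

In the grey tray, find the lens barrel whose orange cap still stands proud with a white neck showing. Lay it in the cradle of the blue hand press and let go, then squeeze the two red handle posts together with the gripper, feeling the resistance, until the cap gives and snaps fully home; stop there, because squeezing on crushes the lens. Press the cap only with the levers, never with the fingers, let the levers spring open again, leave the barrel lying in the cradle, and leave everything else where it is.

Things in the scene. Friction and masses are not known exactly. Their poses are not given: they have to be found in the camera images.
- press: blue hand press fixed to the bench, base plate 190 x 112 x 16 mm. Origin on the bench under the cradle; z up; x points from the handle posts to the pivots, y from right lever to left lever. Two aluminium levers (z 37 to 53 mm, each free of the other, sprung open) turn about upright pivots at x +80, y +/-36 mm, pass the cradle 31 mm either side of its middle and end at the red posts at x -72 mm.
- cradle (a point): middle of the press's cradle, 45 mm above the bench: the height of the axis of a barrel lying in it. Two white rods along the press's y, 40 mm long, 20 mm between axes, tops 33 mm above the bench. The barrel lies on them, axis along y, either way round, and can slide along y; lay the middle of its whole length near this point: pads stand at y +24.5 mm (left) and -31 to -23 mm (right).
- post_left (a point): on the axis of the left (+y) red handle post, 67 mm above the bench. Post: 12 mm round bar, z 37 to 85 mm. Axes 58 mm apart at rest (70 mm over the outsides). 152 mm from its pivot (jaw pad: 80 mm), so jaw force is about 1.9 x post force. The springs take 1 to 3 N per post; with both pads on the barrel it climbs to 10 to 12 N, then drops to 2 to 3 N as the cap snaps home.
- post_right (a point): the same point on the right (-y) red handle post. The snap comes with the posts' axes anywhere from about 19 to 36 mm apart, depending on the screwed pad. The cap snaps about 2.5 mm ahead of the pads: then only about 5 mm of closing (over both posts) is left before the pads stand hard on the barrel and the force shoots up.
- lever_left: the left lever with its fixed pad. Origin on its pivot, 45 mm above the bench; axes as the press's when at rest. More than 27 N between a pad and the barrel (about 15 to 16 N on a post) crushes the lens.
- lever_right: the right lever, otherwise as the left one, with a brass-tipped pad on a screw that is set differently every time (8 mm range) and is not measured: find by feel where the pads meet the barrel.
- barrel: the lens barrel to be capped: black cylinder 30 mm across, lying with its axis along its own y. Origin on the axis in the middle of the 26 mm long black body (body y -13 to +13 mm). On its +y end sits the orange cap, 28 mm across and 8 mm long. It is 38 mm long over all as found (y -13 to +25 mm). Mass about 0.1 kg. Grip the black body across its diameter from above.
- cap: the orange cap (it slides along the barrel's axis; this frame's axes are the barrel's). As found it stands 4 mm proud: 4 mm of white neck shows between the body and cap.
- cap_face (a point): centre of the cap's outer face: at y +25 mm in the barrel's frame when proud, +21 mm when home (cap against the black body). Pushing the cap takes about 18 N to start it, less as it moves; beyond 1.5 mm it pulls itself home.
- tray: grey moulded tray 130 x 270 mm, floor 4 mm thick, rim 8 mm high. Origin under its centre. Three barrels lie on two ribs along its y, 75 mm apart, axes along its y and 21 mm above the bench.
- done_a: a finished barrel in the tray, cap already home (34 mm long in all, no neck showing); axes and origin as for the barrel.
- done_b: another finished barrel in the tray.
- jar: jar with red cap, 56 mm across, 85 mm tall; a bystander.
- driver: screwdriver lying on the bench; a bystander.
- dish: white dish 90 mm across, 25 mm tall; a bystander.
- spacer: aluminium ring 52 mm across, 14 mm tall; a bystander.
- gauge_block: steel block 50 x 30 x 20 mm; a bystander.
There are look-alikes about, which are no part of the job. Leave any brown or green look-alike of the press alone.

How it is judged (in metres and radians):
On the way, in this order (a step that is already met when the one before it is completed fails the run):
1. the barrel lies in the press's cradle, let go, its cap still proud (horizontal distance between barrel and cradle below 0.018 m and z of barrel in the frame of cradle between -0.004 and 0.004 m and angle between the y axis of barrel and the y axis of press, either way round below 0.15 rad and y of cap_face in the frame of barrel above 0.0238 m and contact force between the fingers and barrel below 0.1 N), for 0.2 s.
2. the cap snaps home in the cradle while the levers are squeezed together (horizontal distance between barrel and cradle below 0.018 m and y of cap_face in the frame of barrel below 0.0218 m and distance between post_left and post_right below 0.048 m), for 0.05 s.
At the end, for the whole second after the job is handed in: the cap is home (its face within 21.8 mm of the middle of the barrel's body), the barrel lies at rest in the cradle (within 18 mm of its middle, 4 mm of its height, 0.15 rad of its direction) and both levers have sprung open (posts over 55 mm apart) (y of cap_face in the frame of barrel below 0.0218 m and horizontal distance between barrel and cradle below 0.018 m and z of barrel in the frame of cradle between -0.004 and 0.004 m and angle between the y axis of barrel and the y axis of press, either way round below 0.15 rad and distance between post_left and post_right above 0.055 m and linear speed of barrel below 0.02 m/s); the robot touches nothing.
It fails at once if a lever pad presses on the barrel with more than 27 N: the lens is crushed (contact force between any of lever_left, lever_right and barrel above 27 N).
It fails at once if the fingers press on the cap (more than 3 N) (contact force between the fingers and cap above 3 N).
It fails at once if a finished barrel or a bystander is moved more than 20 mm (distance of any of done_a, done_b, jar, driver, dish, spacer, gauge_block from where it was at the start of the episode above 0.02 m).
It also fails if it takes over 58 s, if anything falls off the work surface, if the arm or the gripper's body presses on something with over 40 N, if the wrist force passes 120 N, or if a joint passes its speed limit or range.

## Working session

There is one attempt and no reset: what is moved stays moved. The work goes in short steps, Python scripts to look and compute and a tool call to move; the robot and the scene stay as the last step left them, time stands still between calls to the robot, and variables do not carry over. Pictures are saved under pics/ and viewed, at most 10 in all, crops included, and the job is handed in when it is done.

Besides the shell and the picture viewer there is one more tool, called after ">>>" as name(argument=value, ...) on one line, values as JSON. carry_out: Moves the arm, as the interface text tells. Its arguments: {"type":"object","properties":{"increments":{"type":"array"}},"required":["increments"]}

```bash
mkdir -p pics; cat > h.py <<'E'
import numpy as np, cv2
from station import manip
def cam(n):
    d=manip.get_image(n); R=cv2.Rodrigues(np.array(d["rvec"],float))[0]
    return d,R,np.array(d["tvec"],float).ravel()
def save(n,f):
    d,R,t=cam(n); cv2.imwrite(f"pics/{f}.png",d["color"][:,:,::-1]); 
    np.savez(f"pics/{f}.npz",R=R,t=t,k=[d["fx"],d["fy"],d["cx"],d["cy"]],color=d["color"]); return d
def pt(f,u,v,z):
    a=np.load(f"pics/{f}.npz"); R,t=a["R"],a["t"]; fx,fy,cx,cy=a["k"]
    c=-R.T@t; r=R.T@np.array([(u-cx)/fx,(v-cy)/fy,1]); return c+r*(z-c[2])/r[2]
def px(f,p):
    a=np.load(f"pics/{f}.npz"); q=a["R"]@np.array(p)+a["t"]; fx,fy,cx,cy=a["k"]
    return np.array([fx*q[0]/q[2]+cx,fy*q[1]/q[2]+cy])
E
python3 - <<'E'
from h import *
save("top","top1"); save("scene","sc1")
a=np.load("pics/top1.npz");print(-a["R"].T@a["t"],a["R"],a["k"])
o=manip.get_obs();print(o["tool_pos"],o["ee_rot"],o["force"],o["time"],o["grip_width"])
E
```

```text
[0.36134475 0.00317025 1.1680391 ] [[-0.01490384 -0.99982809  0.01102984]
 [-0.99293696  0.01350078 -0.11787251]
 [ 0.11770334 -0.01270869 -0.99296748]] [367.03803475 367.03803475 319.75541727 202.71145427]
[0.18627835 0.59610604 0.23052728] [-1.79913297e+02  6.58894442e-03  1.62652057e+02] [0.03368941 0.03365341 0.73427867] 0.1 0.08565182509418899
```

View pics/top1.png

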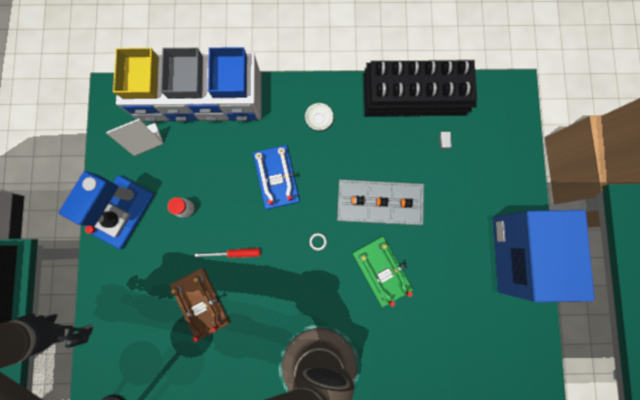

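View pics/sc1.png

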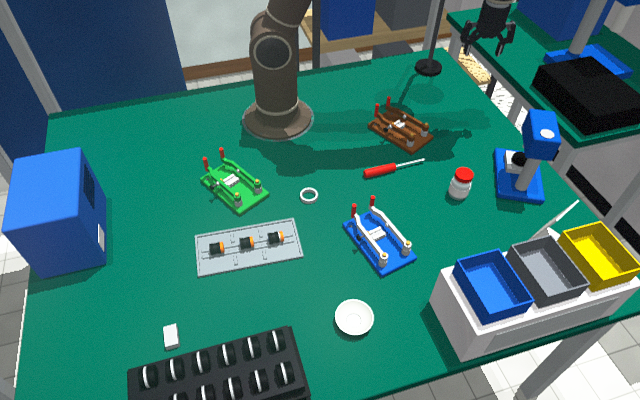

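Top view: blue press at (276,178) (the real one; green at (385,272) and brown at (200,305) are look-alikes), tray at (381,202) with barrels at (358,200), (382,202), (407,203). I'll measure roughly and then go over with the wrist camera.

```bash
python3 - <<'E'
from h import *
for u,v in [(358,200),(382,202),(407,203)]: print(pt("top1",u,v,.021).round(3))
for u,v in [(270,202),(291,198)]: print("post",pt("top1",u,v,.085).round(3))
print(pt("top1",276,178,.04).round(3))
a=save("wrist","w0")
k=np.load("pics/w0.npz"); c=-k["R"].T@k["t"]; print(c,k["R"],k["k"])
o=manip.get_obs();R=cv2.Rodrigues(np.zeros(3))[0]
from scipy.spatial.transform import Rotation as Ro
R=Ro.from_euler("xyz",o["ee_rot"],degrees=True).as_matrix();print(R.round(3)); print("cam in tool",R.T@(c-o["tool_pos"]), (R.T@k["R"].T).round(3))
for p in [(.55,-.1,.02),(.58,.13,.04)]: print("delta tool mm",R.T@(np.array(p)-o["tool_pos"])*1000)
E
```

```text
[ 0.504 -0.132  0.021]
[ 0.497 -0.208  0.021]
[ 0.493 -0.287  0.021]
post [0.494 0.137 0.085]
post [0.505 0.075 0.085]
[0.574 0.124 0.04 ]
[0.12097166 0.61509612 0.37205269] [[ 0.2985115   0.95440376 -0.00208509]
 [ 0.91948588 -0.28700321  0.26865381]
 [ 0.25580578 -0.08211347 -0.96323454]] [347.23572425 347.23572425 319.38350794 194.30715657]
[[-0.955  0.298 -0.   ]
 [ 0.298  0.955 -0.001]
 [-0.    -0.001 -1.   ]]
cam in tool [ 0.06795016 -0.00161597 -0.14140356] [[-0.    -0.963 -0.269]
 [ 1.    -0.    -0.001]
 [ 0.001 -0.269  0.963]]
delta tool mm [-554.74175624 -555.83997484  211.38448884]
delta tool mm [-514.80356912 -327.38092614  191.10138567]
```

>>> carry_out(increments=[[-50, -34, 0, 0.16, 85], [-100, -69, 0, 0.32, 85], [-150, -103, 0, 0.48, 85], [-200, -138, 0, 0.64, 85], [-250, -172, 0, 0.8, 85], [-300, -206, 0, 0.96, 85], [-350, -241, 0, 1.12, 85], [-400, -275, 0, 1.24, 85], [-450, -310, 0, 1.34, 85], [-499, -344, 0, 1.34, 85], [-499, -344, 0, 1.34, 85]])

```text
time: 1.52
tool_pos: [0.5622, 0.1138, 0.2312]
ee_rot: [179.9, 0.1, 85.4]
force: [-0.2, 0.6, -0.4]
grip_width: 0.0852
gripper_force: 0.0
```

```bash
python3 - <<'E'
from h import *
d=save("wrist","w1")
o=manip.get_obs();print(o["tool_pos"],o["ee_rot"],o["joints"],o["time"])
E
```

```text
[0.56078582 0.11695582 0.23091028] [-1.79985383e+02  6.23160066e-02  8.56126135e+01] [-37.99585452  19.51776716  27.6660464  100.37107625 -10.00063846
  62.5914771  -11.44216943] 1.575
```

View pics/w1.png

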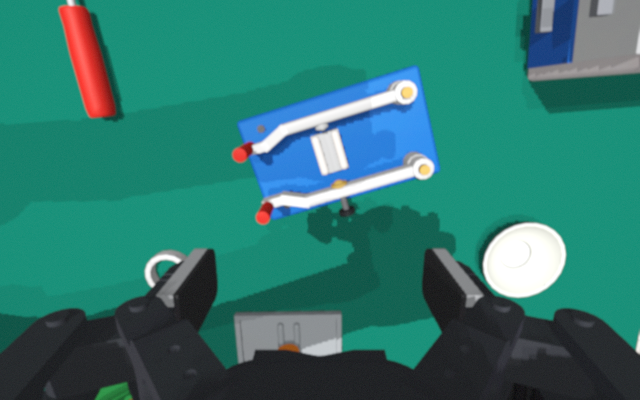

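Wrist view: blue press with red posts at (240,154) left and (263,215) right, pivots (406,92)/(425,169), white cradle at (329,153); brass screw pad on the lower (right) lever at (340,185).

```bash
python3 - <<'E'
from h import *
im=np.load("pics/w1.npz")["color"]
cv2.imwrite("pics/w1c.png",cv2.resize(im[55:235,215:455],None,fx=3.3,fy=3.3,interpolation=cv2.INTER_CUBIC)[:,:,::-1])
P=lambda u,v,z:pt("w1",u,v,z)[:2].round(4)
hsv=cv2.cvtColor(im,cv2.COLOR_RGB2HSV)
m=((hsv[...,0]>170)|(hsv[...,0]<8))&(hsv[...,1]>150)&(hsv[...,2]>80)
n,l,s,c=cv2.connectedComponentsWithStats(m.astype(np.uint8))
for i in range(1,n):
  if s[i,4]>30: print(s[i],c[i])
for q in [(238,121),(417,67),(438,171),(272,218)]: print("corner",P(*q,.016))
print("cradle",P(329,153,.033))
b=(hsv[...,0]>100)&(hsv[...,0]<125)&(hsv[...,1]>150)
b[:, 500:]=0; b=b.astype(np.uint8); k=cv2.minAreaRect(np.argwhere(b)[:,::-1].astype(np.float32)); print(k,cv2.boxPoints(k))
W=np.array([P(*q,.016) for q in cv2.boxPoints(k)]);print(W,np.linalg.norm(np.diff(W,axis=0),axis=1),W.mean(0))
E
```

```text
[  59    6   56  111 3228] [87.32651797 61.3110285 ]
[233 143  19  19 230] [242.1173913  152.36956522]
[257 203  15  21 219] [264.13242009 213.25570776]
corner [0.484  0.1632]
corner [0.6639 0.2   ]
corner [0.6854 0.0954]
corner [0.5059 0.0576]
cradle [0.5726 0.1262]
((342.16217041015625, 144.02703857421875), (108.66474151611328, 189.68540954589844), 72.89727020263672) [[235.53513  119.989204]
 [416.83246   64.2054  ]
 [448.7892   168.06488 ]
 [267.49188  223.84868 ]]
[[0.4816 0.1644]
 [0.6637 0.2026]
 [0.6966 0.0976]
 [0.5002 0.0513]] [0.18606356 0.11003368 0.20178367] [0.585525 0.128975]
```

View pics/w1c.png

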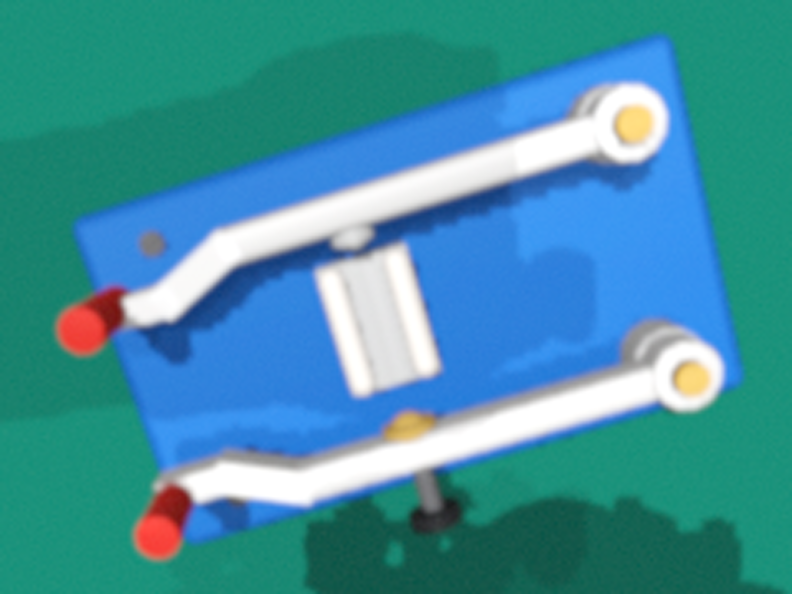

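```bash
cat > fit.py <<'E'
from h import *
from scipy.optimize import least_squares
C=lambda u,v:np.array([215+u/3.3,55+v/3.3])
obs=[((-72,29,85),C(82,331)),((-72,-29,85),C(158,538)),((80,36,None),C(634,124)),((80,-36,None),C(691,379)),((0,0,31),C(380,320)),
((-95,56,16),C(75,222)),((95,56,16),C(668,37)),((95,-56,16),C(742,382)),((-95,-56,16),C(185,545))]
def res(p):
    x,y,a,h,dx=p; r=[]
    for i,(q,u) in enumerate(obs):
        q=np.array([q[0]+(dx*1000 if i>=5 else 0),q[1],h*1000 if q[2] is None else q[2]])/1000
        w=[x+np.cos(a)*q[0]-np.sin(a)*q[1],y+np.sin(a)*q[0]+np.cos(a)*q[1],q[2]]
        r.append(px("w1",w)-u)
    return np.ravel(r)
s=least_squares(res,[.573,.126,.2,.06,0],loss="soft_l1"); print(s.x.round(4),np.degrees(s.x[2])); print(res(s.x).reshape(-1,2).round(1))
E
python3 fit.py
```

```text
[0.5739 0.1256 0.2133 0.0557 0.0108] 12.221486093747234
[[-0.2 -0.1]
 [-0.1  0. ]
 [ 0.1 -0.4]
 [ 0.2 -0.4]
 [ 0.1  1.2]
 [-3.8 -0.2]
 [ 1.2 -2.3]
 [ 1.7  2. ]
 [-0.9  2. ]]
```

The press fit is consistent to about a pixel: origin (0.574, 0.126), yaw 12.2°. Now the tray.

>>> carry_out(increments=[[-60, -8, 0, 0, 85], [-120, -15, 0, 0, 85], [-180, -23, 15, 0, 85], [-240, -30, 30, 0, 85], [-290, -38, 40, 0, 85], [-290, -38, 40, 0, 85], [-290, -38, 40, 0, 85]])

```text
time: 2.45
tool_pos: [0.5017, -0.1652, 0.1912]
ee_rot: [-180.0, -0.1, 86.0]
force: [0.8, 0.1, -0.4]
grip_width: 0.085
gripper_force: 0.0
```

```bash
python3 - <<'E'
from h import *
d=save("wrist","w2")
o=manip.get_obs();print(o["tool_pos"],o["ee_rot"],o["joints"],o["time"])
E
```

```text
[ 0.50192469 -0.16477255  0.19124114] [-1.79996963e+02 -6.54168504e-02  8.60452873e+01] [-13.92194287  18.08045675  33.53847189 109.3195798  -12.00314722
  56.06616864  21.11127337] 2.5
```

View pics/w2.png

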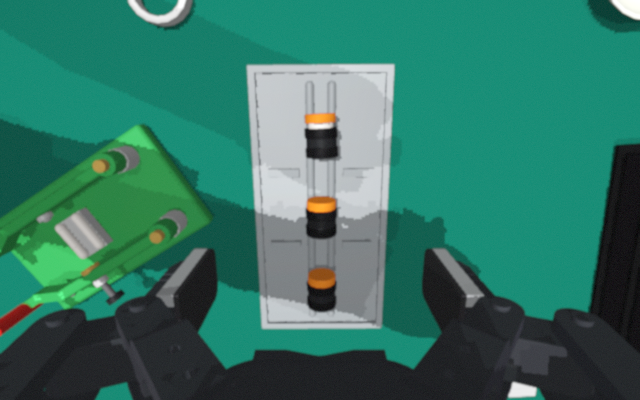

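Three barrels: (321,135) with a white band between cap and body, (321,217) and (321,290) with none visible. The first fits "proud with a white neck"; I'll confirm in a crop and measure.

```bash
python3 - <<'E'
from h import *
im=np.load("pics/w2.npz")["color"]
cv2.imwrite("pics/w2c.png",cv2.resize(im[100:320,270:370],None,fx=2.7,fy=2.7,interpolation=cv2.INTER_CUBIC)[:,:,::-1])
hsv=cv2.cvtColor(im,cv2.COLOR_RGB2HSV)
def st(m,n):
  n_,l,s,c=cv2.connectedComponentsWithStats(m.astype(np.uint8))
  for i in range(1,n_):
    if s[i,4]>60 and 280<c[i][0]<360 and c[i][1]<320: print(n,s[i],c[i].round(1))
st((hsv[...,0]<20)&(hsv[...,1]>150)&(hsv[...,2]>100),"orange"); st(hsv[...,2]<50,"black")
E
```

```text
orange [306 114  29   9 237] [320.  117.9]
orange [307 197  29  16 402] [320.9 204.7]
orange [308 269  27  20 463] [321.2 278.4]
black [306 128  31  30 708] [321.6 143.4]
black [307 211  29  27 674] [321.  224.7]
black [308 285  27  26 551] [321.1 298.6]
```

View pics/w2c.png

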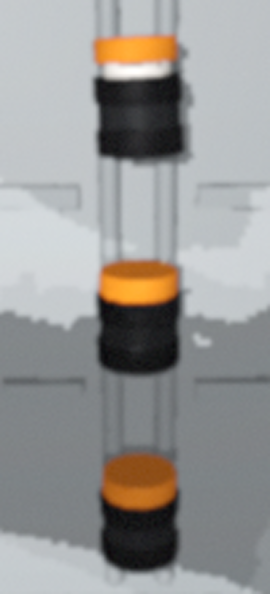

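Confirmed: top barrel at (321,135) shows white neck at (320,127); the others are home.

```bash
python3 - <<'E'
from h import *
from scipy.spatial.transform import Rotation as Ro
a=pt("w2",321.5,128.3,.036);b=pt("w2",321.5,158.2,.036);print(a,b,np.linalg.norm(a-b))
print([pt("w2",u,143.4,.025) for u in (305.8,337)])
f=pt("w2",320,114,.035);print("cap face",f)
# axis direction from ribs between: tray edges
t=[pt("w2",u,v,.008) for u,v in [(247,66),(394,65),(382,327),(262,329)]];print(np.round(t,4))
L=np.mean(t[:2],0)-np.mean(t[2:],0);print("tray y yaw",np.degrees(np.arctan2(-L[0],L[1])),np.linalg.norm(L))
m=(a+b)/2; m[2]=.021; o=manip.get_obs(); R=Ro.from_euler("xyz",o["ee_rot"],degrees=True).as_matrix()
print(m,"delta tool mm to axis",R.T@(m-o["tool_pos"])*1000)
for p in [((321.5,143.4)),((321,218)),((321.1,290))]: print(pt("w2",*p,.03))
E
```

```text
[ 0.50593412 -0.12391165  0.036     ] [ 0.5041832  -0.14926446  0.036     ] 0.025413200901444256
[array([ 0.49118524, -0.13697927,  0.025     ]), array([ 0.5186958 , -0.13892429,  0.025     ])]
cap face [ 0.50549515 -0.11214495  0.035     ]
[[ 0.4442 -0.0677  0.008 ]
 [ 0.5733 -0.076   0.008 ]
 [ 0.5568 -0.3431  0.008 ]
 [ 0.4265 -0.3364  0.008 ]]
tray y yaw -3.6543718144043167 0.26849851718826895
[ 0.50505866 -0.13658805  0.021     ] delta tool mm to axis [ 28.13914148   1.1917032  170.27331703]
[ 0.5050429  -0.13732689  0.03      ]
[ 0.49985431 -0.2057615   0.03      ]
[ 0.49477994 -0.28024186  0.03      ]
```

>>> carry_out(increments=[[27.5, 1, 50, -0.004, 85], [27.5, 1, 100, -0.004, 85], [27.5, 1, 140, -0.004, 85], [27.5, 1, 165, -0.004, 85], [27.5, 1, 181, -0.004, 85], [27.5, 1, 181, -0.004, 85], [27.5, 1, 181, -0.004, 20], [27.5, 1, 181, -0.004, 20], [27.5, 1, 181, -0.004, 20], [27.5, 1, 181, -0.004, 20], [27.5, 1, 181, -0.004, 20], [27.5, 1, 181, -0.004, 20]])

```text
time: 4.0
tool_pos: [0.5048, -0.1398, 0.011]
ee_rot: [179.9, -0.0, 86.1]
force: [-0.8, 1.1, 6.4]
grip_width: 0.0276
gripper_force: 58.5
```

```bash
python3 - <<'E'
from h import *
d=save("wrist","w3")
o=manip.get_obs();print(o["tool_pos"],o["ee_rot"],o["force"],o["time"],o["grip_width"],o["gripper_force"])
im=d["color"]
cv2.imwrite("pics/w3c.png",cv2.resize(im[150:400,170:470],None,fx=2,fy=2)[:,:,::-1])
E
```

```text
[ 0.50477084 -0.13979994  0.01104035] [ 1.79934878e+02 -2.07206410e-02  8.60904065e+01] [-0.71926024  0.05366859  6.78775982] 4.05 0.027728677365677475 58.546671867370605
```

View pics/w3c.png

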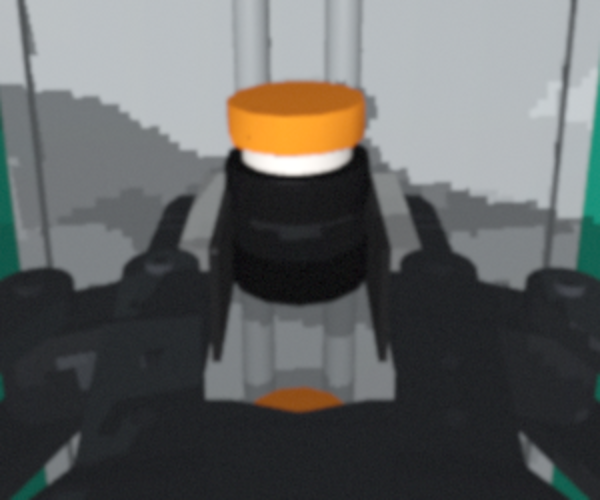

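Grasp seen on the black body, with the cap at (148,55 of full crop) clear of the pads. Lift a little and check for slip numerically.

>>> carry_out(increments=[[0, 0, -8, 0, 20], [0, 0, -25, 0, 20], [0, 0, -40, 0, 20], [0, 0, -40, 0, 20]])

```text
time: 4.55
tool_pos: [0.5054, -0.1399, 0.052]
ee_rot: [179.8, 0.0, 86.1]
force: [0.6, -0.7, -1.5]
grip_width: 0.0279
gripper_force: 59.1
```

```bash
python3 - <<'E'
from h import *
from scipy.spatial.transform import Rotation as Ro
save("wrist","w4")
o=manip.get_obs();print(o["tool_pos"],o["ee_rot"],o["force"],o["time"],o["grip_width"],o["gripper_force"])
for f in ("w3","w4"):
  im=np.load(f"pics/{f}.npz")["color"];hsv=cv2.cvtColor(im,cv2.COLOR_RGB2HSV)
  m=(hsv[...,0]<20)&(hsv[...,1]>150)&(hsv[...,2]>100)
  n,l,s,c=cv2.connectedComponentsWithStats(m.astype(np.uint8)); i=1+np.argmax(s[1:,4]);print(f,s[i],c[i].round(1))
  hs=im[175:310,320].astype(int); print([(175+k,*hs[k]) for k in range(12,70,2)] if f=="w4" else "")
# position of body front top edge & cap face top edge in tool frame from w3 (v=224 front body edge)
k=np.load("pics/w3.npz"); print("cap top edge z.035",pt("w3",319,193,.035),"body front top edge",pt("w3",319,224,.036),"body back",pt("w3",319,300,.036))
E
```

```text
[ 0.50493425 -0.13960812  0.05117298] [ 1.79894362e+02 -8.59170330e-03  8.61257134e+01] [-0.51699931 -0.19113514 -1.77039515] 4.6 0.02765757593830137 59.11195009946823
w3 [ 284  191   68   36 2130] [317.9 208.7]

w4 [ 284  191   68   36 2109] [318.1 208.4]
[(187, np.int64(180), np.int64(185), np.int64(189)), (189, np.int64(172), np.int64(168), np.int64(169)), (191, np.int64(173), np.int64(104), np.int64(56)), (193, np.int64(179), np.int64(100), np.int64(30)), (195, np.int64(178), np.int64(100), np.int64(24)), (197, np.int64(179), np.int64(101), np.int64(29)), (199, np.int64(180), np.int64(104), np.int64(31)), (201, np.int64(182), np.int64(104), np.int64(30)), (203, np.int64(183), np.int64(105), np.int64(33)), (205, np.int64(184), np.int64(105), np.int64(28)), (207, np.int64(233), np.int64(143), np.int64(42)), (209, np.int64(255), np.int64(175), np.int64(52)), (211, np.int64(255), np.int64(174), np.int64(50)), (213, np.int64(255), np.int64(174), np.int64(50)), (215, np.int64(255), np.int64(173), np.int64(43)), (217, np.int64(255), np.int64(174), np.int64(49)), (219, np.int64(255), np.int64(173), np.int64(44)), (221, np.int64(255), np.int64(173), np.int64(47)), (223, np.int64(255), np.int64(173), np.int64(49)), (225, np.int64(255), np.int64(171), np.int64(58)), (227, np.int64(255), np.int64(221), np.int64(205)), (229, np.int64(255), np.int64(255), np.int64(255)), (231, np.int64(255), np.int64(255), np.int64(255)), (233, np.int64(255), np.int64(255), np.int64(255)), (235, np.int64(250), np.int64(246), np.int64(242)), (237, np.int64(122), np.int64(119), np.int64(116)), (239, np.int64(25), np.int64(21), np.int64(25)), (241, np.int64(35), np.int64(36), np.int64(39)), (243, np.int64(32), np.int64(31), np.int64(35))]
cap top edge z.035 [ 0.50651932 -0.1057908   0.035     ] body front top edge [ 0.50574806 -0.11696753  0.036     ] body back [ 0.50362988 -0.14767545  0.036     ]
```

```bash
python3 - <<'E'
from h import *
from scipy.spatial.transform import Rotation as Ro
o=manip.get_obs(); R=Ro.from_euler("xyz",o["ee_rot"],degrees=True).as_matrix(); tp=np.array(o["tool_pos"])
za=.021+.0401
F=pt("w4",318,206,za+.014);B=pt("w4",318,226.7,za+.014);print(F,B,np.linalg.norm(F-B))
f=R.T@(F-tp)*1000;b=R.T@(B-tp)*1000;print("tool frame",f,b,"body centre x tool",f[0]-25, b[0]-17)
bx=(f[0]-25+b[0]-17)/2; by=(f[1]+b[1])/2
a=np.radians(12.22); ex=np.array([np.cos(a),np.sin(a)]);ey=np.array([-np.sin(a),np.cos(a)])
body=np.array([.5739,.1256])-.006*ey; yaw=np.radians(102.22)
Rn=Ro.from_euler("xyz",[180,0,102.22],degrees=True).as_matrix()
T=body-(Rn@np.array([bx,by,0]))[:2]/1000; print("by",by,"target tcp",T,"delta tool",R.T@(np.r_[T,tp[2]]-tp)*1000)
E
```

```text
[ 0.50640925 -0.11088204  0.0751    ] [ 0.50586356 -0.11874823  0.0751    ] 0.007885103593685393
tool frame [ 28.76368519  -0.42521272 -23.92353082] [ 20.87859232  -0.43816036 -23.92473709] body centre x tool 3.7636851883381652 3.878592317194631
by -0.4316865389817078 target tcp [0.57640071 0.11609276] delta tool [2.59945337e+02 5.40258875e+01 1.38588809e-01]
```

>>> carry_out(increments=[[10, 0, -50, 0, 20], [60, 10, -80, -0.1, 20], [120, 25, -80, -0.2, 20], [175, 37, -80, -0.281, 20], [225, 47, -80, -0.281, 20], [250, 52, -80, -0.281, 20], [260, 54, -80, -0.281, 20], [260, 54, -80, -0.281, 20], [260, 54, -80, -0.281, 20]])

```text
time: 5.72
tool_pos: [0.5756, 0.114, 0.1302]
ee_rot: [-180.0, 0.0, 102.1]
force: [1.2, -0.8, -1.2]
grip_width: 0.0274
gripper_force: 59.4
```

```bash
python3 - <<'E'
from h import *
from scipy.spatial.transform import Rotation as Ro
save("wrist","w5")
o=manip.get_obs();print(o["tool_pos"],o["ee_rot"],o["force"],o["time"],o["grip_width"])
R=Ro.from_euler("xyz",o["ee_rot"],degrees=True).as_matrix(); tp=np.array(o["tool_pos"])
print("remaining",R.T@(np.array([.5764,.1161,.035])-tp)*1000)
im=np.load("pics/w5.npz")["color"];hsv=cv2.cvtColor(im,cv2.COLOR_RGB2HSV)
m=(hsv[...,0]<20)&(hsv[...,1]>150)&(hsv[...,2]>100)
n,l,s,c=cv2.connectedComponentsWithStats(m.astype(np.uint8)); i=1+np.argmax(s[1:,4]);print(s[i],c[i].round(1))
E
```

```text
[0.57569028 0.11412938 0.13032669] [-1.79983708e+02  2.94655896e-02  1.02072386e+02] [ 0.16846187 -1.2875752  -0.37646278] 5.775 0.02744928986624081
remaining [ 1.82762825  1.13327827 95.32544199]
[ 285  192   67   35 2065] [317.9 208.8]
```

View pics/w5.png

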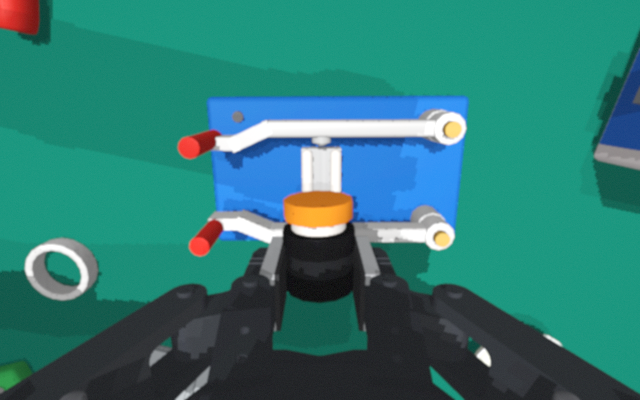

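Press well aligned below the held barrel: posts tops (189,147)/(200,244), pivots (452,130)/(441,239). Check the press fit against this view.

```bash
python3 - <<'E'
from h import *
from scipy.optimize import least_squares
obs=[((-72,29,85),(189,147)),((-72,-29,85),(200,244)),((80,36,55.7),(452.5,130)),((80,-36,55.7),(441,239.5))]
def res(p):
    x,y,a=p
    return np.ravel([px("w5",[x+(np.cos(a)*q[0]-np.sin(a)*q[1])/1e3,y+(np.sin(a)*q[0]+np.cos(a)*q[1])/1e3,q[2]/1e3])-u for q,u in obs])
print(res([.5739,.1256,.2133]).round(1)); s=least_squares(res,[.574,.126,.21]);print(s.x,np.degrees(s.x[2]),res(s.x).round(1))
E
```

```text
[-0.6  0.7 -1.2  3.  -0.2 -1.1  0.5 -1.6]
[0.57416341 0.12576406 0.20275098] 11.616775590338165 [ 0.4 -0.9 -1.3  1.7  0.7  0.1  0.2 -0.6]
```

>>> carry_out(increments=[[1, 1, 30, 0, 20], [2, 1, 55, 0, 20], [2, 1, 75, 0, 20], [2, 1, 85, 0, 20], [2, 1, 91, 0, 20], [2, 1, 94, 0, 20], [2, 1, 94, 0, 20]])

```text
time: 6.65
tool_pos: [0.5767, 0.1182, 0.0367]
ee_rot: [180.0, -0.0, 102.2]
force: [-0.1, -0.6, -0.8]
grip_width: 0.0275
gripper_force: 59.5
```

>>> carry_out(increments=[[-1.5, 0, 1, 0, 20], [-1.5, 0, 1.5, 0, 20], [-1.5, 0, 1.5, 0, 20]])

```text
time: 7.02
tool_pos: [0.5771, 0.1165, 0.0354]
ee_rot: [180.0, -0.0, 102.2]
force: [-1.0, -0.8, 5.2]
grip_width: 0.0273
gripper_force: 59.9
```

Light upward contact (5 N): seated on the rods. Release and rise.

>>> carry_out(increments=[[0, 0, 0, 0, 34], [0, 0, 0, 0, 44], [0, 0, 0, 0, 50], [0, 0, 0, 0, 55], [0, 0, -15, 0, 55], [0, 0, -40, 0, 55], [0, 0, -80, 0, 55], [-20, 0, -120, 0, 85], [-20, 0, -120, 0, 85]])

```text
time: 8.15
tool_pos: [0.5836, 0.0954, 0.1593]
ee_rot: [179.6, 0.0, 102.0]
force: [-0.2, 0.2, 0.1]
grip_width: 0.085
gripper_force: 0.0
```

```bash
python3 - <<'E'
from h import *
save("wrist","w6")
im=np.load("pics/w6.npz")["color"]
cv2.imwrite("pics/w6c.png",cv2.resize(im[60:280,170:490],None,fx=2.4,fy=2.4,interpolation=cv2.INTER_CUBIC)[:,:,::-1])
o=manip.get_obs();print(o["tool_pos"],o["ee_rot"],o["force"],o["time"],o["joints"])
E
```

```text
[0.58212191 0.09657777 0.15719758] [ 1.79767050e+02 -2.83397914e-02  1.02119896e+02] [ 0.62254565  0.19128604 -0.42287643] 8.2 [-33.35826535  25.55989115  25.87832515 102.7253063  -13.41964792
  54.50971292  10.23924162]
```

View pics/w6c.png

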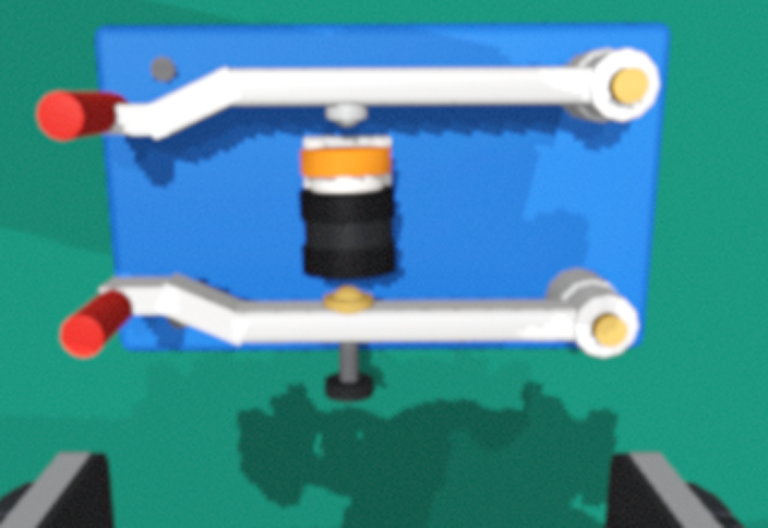

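The barrel lies in the cradle (crop (347,210)), aligned, with its neck still showing at (347,185), clear of both pads. Now compute the move to the posts.

```bash
python3 - <<'E'
from h import *
from scipy.optimize import least_squares
from scipy.spatial.transform import Rotation as Ro
C=lambda u,v:(170+u/2.4,60+v/2.4)
obs=[((-72,29,85),C(61,116)),((-72,-29,85),C(82,335)),((80,36,55.7),C(629,86)),((80,-36,55.7),C(610,331))]
def res(p):
    x,y,a=p
    return np.ravel([px("w6",[x+(np.cos(a)*q[0]-np.sin(a)*q[1])/1e3,y+(np.sin(a)*q[0]+np.cos(a)*q[1])/1e3,q[2]/1e3])-u for q,u in obs])
s=least_squares(res,[.574,.126,.21]);x,y,a=s.x;print(s.x,np.degrees(a),res(s.x).round(1))
M=np.array([x-.072*np.cos(a),y-.072*np.sin(a),.046]);print("post mid",M)
o=manip.get_obs();R=Ro.from_euler("xyz",o["ee_rot"],degrees=True).as_matrix()
print(R.T@(M-o["tool_pos"])*1000, "turn deg",o["ee_rot"][2]-np.degrees(a))
E
```

```text
[0.57403481 0.12549171 0.20997367] 12.030604903750445 [-0.1 -0.4 -0.3  0.7  0.5  0.2 -0.1 -0.3]
post mid [0.50361618 0.11048445 0.046     ]
[ 30.02461412 -74.28759242 110.91132634] turn deg 90.08929062160867
```

>>> carry_out(increments=[[5, -10, 0, 0.17, 85], [10, -20, 0, 0.34, 85], [15, -30, 0, 0.51, 85], [20, -40, 0, 0.68, 85], [25, -50, 0, 0.85, 85], [30, -60, 0, 1.02, 85], [30, -74, 0, 1.19, 85], [30, -74, 0, 1.36, 85], [30, -74, 0, 1.5, 85], [30, -74, 0, 1.572, 85], [30, -74, 0, 1.572, 85], [30, -74, 0, 1.572, 85]])

```text
time: 9.7
tool_pos: [0.5019, 0.1111, 0.1545]
ee_rot: [180.0, 0.0, 12.3]
force: [0.9, -0.2, -0.7]
grip_width: 0.085
gripper_force: 0.0
```

```bash
python3 - <<'E'
from h import *
from scipy.spatial.transform import Rotation as Ro
save("wrist","w7")
o=manip.get_obs();R=Ro.from_euler("xyz",o["ee_rot"],degrees=True).as_matrix()
print(o["tool_pos"],o["ee_rot"],o["joints"],R.T@(np.array([.5036,.1105,.046])-o["tool_pos"])*1000)
im=np.load("pics/w7.npz")["color"];hsv=cv2.cvtColor(im,cv2.COLOR_RGB2HSV)
m=((hsv[...,0]>170)|(hsv[...,0]<8))&(hsv[...,1]>150)&(hsv[...,2]>220)
n,l,s,c=cv2.connectedComponentsWithStats(m.astype(np.uint8))
for i in range(1,n):
  if s[i,4]>30: print(s[i],c[i],pt("w7",*c[i],.085))
E
```

```text
[0.50203263 0.11100005 0.15455189] [-1.79998515e+02  2.88474247e-02  1.22294683e+01] [-56.27891306  23.24259623  49.52402327 113.98614146 -22.19703374
  52.61436334 -73.00940528] [  1.48052883   0.82352823 108.55113816]
[266 201  16  12 134] [273.05223881 206.96268657] [0.4958853  0.13845426 0.085     ]
[357 206  12   7  60] [362.33333333 209.26666667] [0.50642531 0.08248503 0.085     ]
[101 301  18  16 210] [108.46190476 308.35238095] [0.39904169 0.2370137  0.085     ]
[199 321  11  13  94] [204.5        328.06382979] [0.39726708 0.16991145 0.085     ]
```

>>> carry_out(increments=[[1, 1, 35, 0, 85], [1, 1, 65, 0, 85], [1, 1, 90, 0, 85], [1, 1, 108, 0, 85], [1, 1, 108, 0, 85], [1, 1, 108, 0, 76], [1, 1, 108, 0, 70], [1, 1, 108, 0, 70], [1, 1, 108, 0, 66], [1, 1, 108, 0, 66]])

```text
time: 11.0
tool_pos: [0.5037, 0.1101, 0.047]
ee_rot: [-180.0, -0.0, 12.1]
force: [0.6, 0.3, 1.6]
grip_width: 0.066
gripper_force: 1.0
```

Both posts touched at about 70 mm opening, as expected; spring force 1 N. Close slowly.

>>> carry_out(increments=[[0, 0, 0, 0, 63], [0, 0, 0, 0, 60], [0, 0, 0, 0, 57], [0, 0, 0, 0, 55], [0, 0, 0, 0, 53], [0, 0, 0, 0, 53]])

```text
time: 11.75
tool_pos: [0.5035, 0.11, 0.0468]
ee_rot: [-180.0, -0.0, 12.1]
force: [-0.1, 0.6, 2.4]
grip_width: 0.0528
gripper_force: 1.4
```

>>> carry_out(increments=[[0, 0, 0, 0, 52], [0, 0, 0, 0, 51], [0, 0, 0, 0, 51]])

```text
time: 12.12
tool_pos: [0.5035, 0.1101, 0.0468]
ee_rot: [-180.0, -0.0, 12.1]
force: [0.3, 0.7, 2.2]
grip_width: 0.051
gripper_force: 1.5
```

>>> carry_out(increments=[[0, 0, 0, 0, 50], [0, 0, 0, 0, 49.5], [0, 0, 0, 0, 49.5]])

```text
time: 12.5
tool_pos: [0.5035, 0.1101, 0.0468]
ee_rot: [-180.0, -0.0, 12.1]
force: [0.6, 0.1, 3.2]
grip_width: 0.0492
gripper_force: 1.6
```

>>> carry_out(increments=[[0, 0, 0, 0, 48.7], [0, 0, 0, 0, 48], [0, 0, 0, 0, 48]])

```text
time: 12.88
tool_pos: [0.5035, 0.1101, 0.0468]
ee_rot: [-180.0, -0.0, 12.1]
force: [0.8, -0.1, 3.6]
grip_width: 0.0479
gripper_force: 2.2
```

>>> carry_out(increments=[[0, 0, 0, 0, 47.3], [0, 0, 0, 0, 46.7], [0, 0, 0, 0, 46.7]])

```text
time: 13.25
tool_pos: [0.5036, 0.1101, 0.047]
ee_rot: [-180.0, -0.0, 12.1]
force: [-0.5, 0.9, 5.2]
grip_width: 0.0471
gripper_force: 5.0
```

Force climbing: the pads have met the barrel. Smaller steps.

>>> carry_out(increments=[[0, 0, 0, 0, 46.3], [0, 0, 0, 0, 46.3]])

```text
time: 13.5
tool_pos: [0.5036, 0.1101, 0.047]
ee_rot: [-180.0, -0.0, 12.1]
force: [-0.4, 1.0, 5.5]
grip_width: 0.0466
gripper_force: 6.2
```

>>> carry_out(increments=[[0, 0, 0, 0, 45.9], [0, 0, 0, 0, 45.9]])

```text
time: 13.75
tool_pos: [0.5036, 0.1101, 0.0471]
ee_rot: [-180.0, -0.0, 12.1]
force: [-0.7, -0.0, 6.3]
grip_width: 0.0461
gripper_force: 7.5
```

>>> carry_out(increments=[[0, 0, 0, 0, 45.4], [0, 0, 0, 0, 45.4]])

```text
time: 14.0
tool_pos: [0.5036, 0.11, 0.0471]
ee_rot: [-180.0, -0.0, 12.1]
force: [-1.3, 0.2, 8.5]
grip_width: 0.0458
gripper_force: 9.4
```

>>> carry_out(increments=[[0, 0, 0, 0, 45], [0, 0, 0, 0, 45]])

```text
time: 14.25
tool_pos: [0.5036, 0.11, 0.0472]
ee_rot: [-180.0, -0.0, 12.1]
force: [-0.4, -0.1, 8.6]
grip_width: 0.0454
gripper_force: 11.0
```

>>> carry_out(increments=[[0, 0, 0, 0, 44.7], [0, 0, 0, 0, 44.7]])

```text
time: 14.5
tool_pos: [0.5037, 0.11, 0.0472]
ee_rot: [-180.0, -0.0, 12.1]
force: [-1.2, 0.8, 8.8]
grip_width: 0.045
gripper_force: 10.8
```

>>> carry_out(increments=[[0, 0, 0, 0, 44.3], [0, 0, 0, 0, 44.3]])

```text
time: 14.75
tool_pos: [0.5038, 0.1097, 0.0472]
ee_rot: [-180.0, -0.0, 12.1]
force: [-1.4, 0.1, 8.6]
grip_width: 0.0447
gripper_force: 5.7
```

>>> carry_out(increments=[[0, 0, 0, 0, 44.1], [0, 0, 0, 0, 44.1]])

```text
time: 15.0
tool_pos: [0.5036, 0.11, 0.0468]
ee_rot: [180.0, -0.0, 12.1]
force: [0.7, -0.2, 2.7]
grip_width: 0.0439
gripper_force: 2.0
```

The force dropped from 11 to 2 N: snapped. Stop, and check in the picture before opening.

```bash
python3 - <<'E'
from h import *
save("wrist","w8")
im=np.load("pics/w8.npz")["color"]; p=px("w8",(.574,.1255,.045)).astype(int);print(p)
x0,y0=max(p[0]-90,0),max(p[1]-70,0)
cv2.imwrite("pics/w8c.png",cv2.resize(im[y0:y0+140,x0:x0+180],None,fx=4,fy=4,interpolation=cv2.INTER_CUBIC)[:,:,::-1])
E
```

```text
[314  84]
```

View pics/w8c.png

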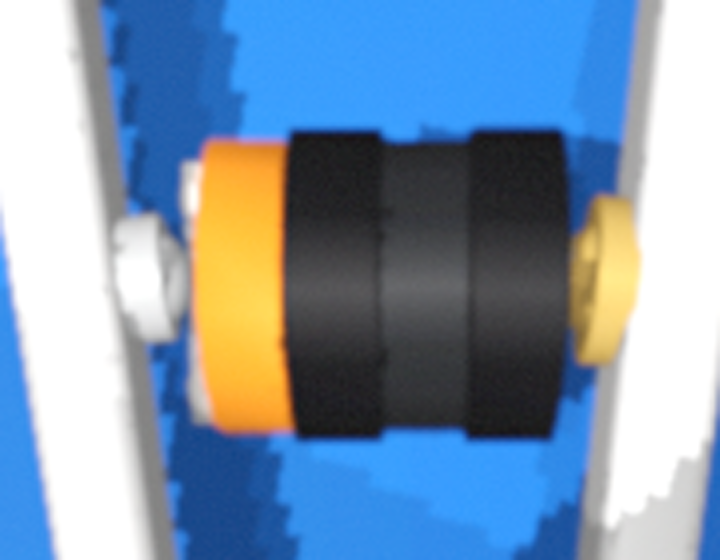

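The cap (crop (240,285)) sits against the black body, with no white neck. Open gently and retreat upward.

>>> carry_out(increments=[[0, 0, 0, 0, 50], [0, 0, 0, 0, 57], [0, 0, 0, 0, 64], [0, 0, 0, 0, 70], [0, 0, 0, 0, 78], [0, 0, 0, 0, 85], [0, 0, 0, 0, 85], [0, 0, -20, 0, 85], [0, 0, -60, 0, 85], [0, 0, -110, 0, 85], [0, 0, -130, 0, 85], [0, 0, -130, 0, 85]])

```text
time: 16.55
tool_pos: [0.5044, 0.1104, 0.1781]
ee_rot: [-179.9, -0.2, 12.2]
force: [-0.4, 0.0, 0.1]
grip_width: 0.085
gripper_force: 0.0
```

```bash
python3 - <<'E'
from h import *
save("wrist","w9")
o=manip.get_obs(); print(o["tool_pos"],o["force"],o["time"])
im=np.load("pics/w9.npz")["color"];hsv=cv2.cvtColor(im,cv2.COLOR_RGB2HSV)
def st(m,z,mn=30):
  n,l,s,c=cv2.connectedComponentsWithStats(m.astype(np.uint8))
  for i in range(1,n):
    w=pt("w9",*c[i],z)
    if s[i,4]>mn and abs(w[0]-.54)<.08 and abs(w[1]-.12)<.06: print(s[i],c[i].round(1),w.round(4))
print("posts");st(((hsv[...,0]>170)|(hsv[...,0]<8))&(hsv[...,1]>150)&(hsv[...,2]>220),.085)
print("cap");st((hsv[...,0]>8)&(hsv[...,0]<20)&(hsv[...,1]>150)&(hsv[...,2]>150),.059)
print("body");st(hsv[...,2]<70,.058,200)
print("expected cradle",.574,.1255)
E
```

```text
[0.50353897 0.11038315 0.17696844] [-0.70293548  0.2314816  -1.05331441] 16.6
posts
[269 192  16  14 176] [276.4 198.4] [0.4973 0.1384 0.085 ]
[351 192  16  14 170] [358.2 198.4] [0.5094 0.0822 0.085 ]
cap
[300  76  10  35 171] [305.4  92.5] [0.5719 0.1339 0.059 ]
body
[310  75  33  18 483] [326.4  82.3] [0.582  0.1206 0.058 ]
[311  95  32  17 441] [326.6 103.9] [0.5673 0.1172 0.058 ]
expected cradle 0.574 0.1255
```

Posts are 57.5 mm apart, the barrel is about 7 mm from the cradle middle, and nothing is touched.

```bash
python3 -c "
from station import manip
print(manip.sign_off())"
```

```text
the job is handed in; nothing more can be done
None
```

The job is handed in at about 16.6 s of the 58 s: the proud cap snapped home in the blue press (post force fell from 11 N to 2 N and I stopped there), the levers have sprung open, the capped barrel lies in the cradle and the robot is clear; the sign-off gave no verdict.

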